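# Clear the jammed bottle from the feed chute and put it in the carrier

### The job

A bottle has jammed under the rails at the low end of the feed chute: nudge it back up the chute until it is wholly clear of the rails, still lying in the trough, then lift it out. Stand it upright on the open bench and let go of it, then take hold of it afresh and set it down gently, upright, in the empty compartment of the bottle carrier. Leave the other two bottles, the funnel and the torch rest alone.

Things in the scene. Friction and masses are not known exactly. Their poses are not given: they have to be found in the camera images.
- jammed_mid (a point): Centre of the jammed bottle: white, body 58 (x) x 48 (y) x 82 mm high, shoulder to 90 mm, black round cap 34 mm wide from 90 to 118 mm. Point 59 mm above its base, z from base to cap. 0.11 to 0.22 kg. Starts lying in the chute on a 58 mm wide face, base on the stops, cap uphill, pinched by a sprung cheek: 5 to 15 N along the chute moves it. Clear of the rails, friction holds it on the slope.
- chute: Fixed steel feed chute. Origin on the bench below the middle of the two stops at its low end; z up, y points DOWNHILL (uphill is -y), x across. The flat trough floor rises at 18 degrees from 40 mm above the bench at the origin and is 310 mm long, ending at a 30 mm high plate. Above the rails it is 68 mm wide inside, with side edges only 10 mm high.
- rail_end (a point): On the middle of the trough floor, 112 mm up the slope from the stops, where the rails end. Below it high walls with inturned rails (50.5 to 54.5 mm above the floor) cover the bottle's long edges, leaving a slot 48 mm wide along the middle. A sprung cheek (4 mm travel) lines the +x wall. With its base past this point the bottle can be lifted.
- stops (a point): On the middle of the trough floor at the uphill face of the two 5 mm thick stops, where the bottle's base rests. The stops leave the middle 48 mm open, so shut fingers can go down just downhill of the base and push it up the slot. The floor ends 6 mm downhill of this point.
- free_spot (a point): Centre of the top of the black rubber pad (62 x 54 mm, its top 8 mm above the bench) on the floor of the carrier's empty compartment. The bottle's base goes on it.
- carrier: Fixed grey open carrier, 256 (x) x 80 (y) x 55 mm high, origin at the centre of its underside, walls 5 mm; two dividers make three compartments in a row along x, centred at x = -84, 0 and +84 mm, each about 79 x 70 mm inside. Two hold bottles; which one is empty varies.
- left_a_mid (a point): Centre (59 mm above its base) of one of the two bottles already standing in the carrier, the same shape as the jammed one; z up.
- left_b_mid (a point): Centre (59 mm above its base) of the other bottle already standing in the carrier; z up.
- funnel_mid (a point): White funnel standing mouth down on the bench, 74 mm diameter, 115 mm high; point half-way up on its axis (58 mm).
- torch_rest: Black upright bracket with a notch, fixed on the bench, 70 x 90 mm and 82 mm high; origin under its centre.
Not all that is in view belongs to the job. Leave any orange look-alike of the part that bears jammed_mid alone.

How it is judged:
On the way, in this order (a step that is already met when the one before it is completed fails the run):
1. the bottle is pushed back up the chute until it is clear of the rails, still lying in the trough (y of jammed_mid in the frame of chute between -0.26 and -0.1555 m and x of jammed_mid in the frame of chute between -0.02 and 0.02 m and angle between jammed_mid's own z axis and vertical between 1.15 and 1.36 rad and height (world z) of jammed_mid below 0.15 m), for 0.2 s.
2. the bottle stands upright on the bench, let go and still (angle between jammed_mid's own z axis and vertical below 0.08 rad and height (world z) of jammed_mid below 0.063 m and contact force between jammed and the fingers below 0.05 N and linear speed of jammed below 0.03 m/s), for 0.3 s.
At the end, for the whole second after the job is handed in: the bottle stands upright (within 0.08 rad) on the pad in the empty compartment, its axis within 20 mm of the pad's centre, at rest and let go (horizontal distance between jammed_mid and free_spot below 0.02 m and angle between jammed_mid's own z axis and vertical below 0.08 rad and z of jammed_mid in the frame of free_spot between 0.055 and 0.063 m and linear speed of jammed below 0.03 m/s and contact force between jammed and the fingers below 0.05 N); the robot touches nothing.
It fails at once if the bottle is dropped or falls over (moves faster than 0.5 m/s while the fingers do not touch it) (contact force between jammed and the fingers below 0.01 N and linear speed of jammed above 0.5 m/s).
It fails at once if a bottle in the carrier is shifted more than 25 mm or tipped more than 0.3 rad (distance of any of left_a_mid, left_b_mid from where it was at the start of the episode above 0.025 m or angle between any of left_a_mid, left_b_mid's own z axis and vertical above 0.3 rad).
It fails at once if the funnel is shifted more than 25 mm (distance of funnel_mid from where it was at the start of the episode above 0.025 m).
It fails at once if the torch rest is pressed or knocked (contact force between torch_rest and the arm above 2 N or contact force between torch_rest and the fingers above 2 N or contact force between torch_rest and jammed above 2 N).
It also fails if it takes over 72 s, if anything falls off the work surface, if the arm or the gripper's body presses on something with over 40 N, if the wrist force passes 120 N, or if a joint passes its speed limit or range.

### The arm

A 6-joint arm with a two-finger parallel gripper is mounted at the origin on the work surface. World frame = base frame: x ahead of the robot, y to its left, z up, the work surface at z = 0. Lengths are in m, angles in rad, forces in N, time in s.
With the tool pointing down it reaches from about 0.35 to 0.975 m from the base axis. Payload 4.9 kg.
Tool frame: the origin (TCP) lies between the finger pads; the fingertips stand 19 mm ahead of it and the grasp point (between the pads) is the TCP; z points along the fingers, y is the line along which they close (so a half turn about z gives the same grasp; the last joint's range is limited). The gripper opens to 85 mm and grips with 20 to 120 N. Pads are 22 mm wide; open, the fingers measure 114 mm over their backs; the gripper's body (76 mm by 85 mm) begins 54 mm behind the grasp point. The pads swing forward as they close: fully open they stand 13 mm farther back than shut.
Start: joints at [-1.382, 0.053, 1.613, -0, 1.476, -0.119], TCP at [0.189, -0.596, 0.25] pointing down, gripper open.
Joint ranges: [-3.01, 3.01], [-1.01, 2.22], [0.06, 2.58], [-1.02, 4.17], [0.09, 2.62], [-3.14, 3.14]. Speed limits (rad/s): [2.57, 2.57, 3.14, 3.14, 3.14, 3.14].

### API

Orientations are given as a rotation vector (axis times angle).
In Python, from station import ctrl gives the robot as it stands. The module is installed in compiled form; this text tells all that it offers.
- The arm moves only by the tool servo_tool, never from a script. Its argument "increments" is a list that holds one entry, the list of rows, each a list of 5 numbers: the finger opening in cm, from 0 to 8.54, then the shift along the tool's x, y, z in cm, then the turn about the tool's z in degrees. A call has 1 to 5 rows; each row is the pose to reach, as a shift and turn from the pose commanded when the call began, along the tool's axes at that moment; what a row does not reach only later rows make up. A row lasts 1/10 s, in which the tool goes at most 50 mm and 8.59 degrees, less where a joint would pass 70% of its speed; a pose out of reach is approached as far as the arm can. A call with a gripper value outside its range is refused whole. The fingers move at their own pace and stop on an object; "newtons" is the grip in N (left out, the last holds). Time passes only in rows, so rows that repeat a pose let the fingers close. It gives the time, the measured TCP pose, the force, the opening and the grip force at its end, in the units of the state.
- ctrl.get_obs(): the state, without advancing time (a new reading comes with each control period).
- ctrl.get_image(name): name is "side" or "top"; returns a dict with "img" (420x560x3 uint8, red, green, blue), "fx", "fy", "cx", "cy" (pixels), "k1" (the pictures are not rectified: a ray, as slopes to the right and down, at radius r is drawn at 1 + k1 r^2 times it, then the intrinsics apply), "rvec" (rotation vector, rad) and "tvec" (3), from world to camera coordinates, as OpenCV has them. Camera axes: x right, y down, z forward; pixel columns grow to the right and rows downward; lengths in m; the calibration is good to about 2 mm. A picture is of the moment at which its call begins. There is no depth.
- ctrl.finish_job(): hands the job in; it is judged then, once.
The state is a dict: "t": time; "q": joint angles; "dq": joint speeds; "effort": joint torques, N m; "tool_pos": TCP position; "tool_rot": TCP orientation; "contact_force": force on the tool from outside, world axes, zero at the start; "wrist_torque": the same for the moment, N m; "opening": finger opening in m; "grip_force": force on a finger pad.
Only numpy, scipy, OpenCV 4.12 (cv2) and the standard library are available. Lean on these libraries where they do the work, as an engineer would, in place of code of your own. Each camera call takes 0.05 s, during which the arm holds its last target. There are 200 camera calls.

## Working session

There is one attempt and no reset: what is moved stays moved. The work goes in short steps, Python scripts to look and compute and a tool call to move; the robot and the scene stay as the last step left them, time stands still between calls to the robot, and variables do not carry over. Pictures are saved under pics/ and viewed, at most 10 in all, crops included, and the job is handed in when it is done.

Besides the shell and the picture viewer there is one more tool, called after "Request:" as a command line: name --argument value ..., lists and objects as JSON in quotes. servo_tool: Moves the arm, as the interface text tells. Its arguments: {"type":"object","properties":{"increments":{"type":"array"},"newtons":{"type":"number"}},"required":["increments"]}

```bash
mkdir -p pics
cat > h.py <<'E'
import numpy as np, cv2, pickle
def snap(n):
    from station import ctrl
    d=ctrl.get_image(n); return d
def save(d,f,crop=None,s=1):
    im=d["img"][:,:,::-1]
    if crop: a,b,c,e=crop; im=im[b:e,a:c]
    if s!=1: im=cv2.resize(np.ascontiguousarray(im),None,fx=s,fy=s,interpolation=cv2.INTER_CUBIC)
    cv2.imwrite('pics/'+f,im)
def ray(d,u,v):
    x,y=(u-d["cx"])/d["fx"],(v-d["cy"])/d["fy"]
    a,b=x,y
    for _ in range(30):
        k=1+d["k1"]*(a*a+b*b); a,b=x/k,y/k
    R=cv2.Rodrigues(np.array(d["rvec"],float))[0]; t=np.array(d["tvec"],float).ravel()
    return -R.T@t, R.T@np.array([a,b,1.])
def atz(d,u,v,z):
    c,r=ray(d,u,v); return c+r*(z-c[2])/r[2]
def proj(d,P):
    R=cv2.Rodrigues(np.array(d["rvec"],float))[0]; t=np.array(d["tvec"],float).ravel()
    q=np.atleast_2d(P)@R.T+t; a=q[:,:2]/q[:,2:]; a=a*(1+d["k1"]*(a**2).sum(1,keepdims=True))
    return a*[d["fx"],d["fy"]]+[d["cx"],d["cy"]]
E
python3 - <<'E'
from h import *
for n in("top","side"):
    d=snap(n); pickle.dump(d,open(n+'.pkl','wb')); save(d,n+'0.png',s=1.42)
    print(n,d["fx"],d["k1"],ray(d,280,210))
from station import ctrl
print(ctrl.get_obs())
E
```

```text
top 404.3751915939141 -0.08669568683287879 (array([0.46994427, 0.08492545, 0.95226511]), array([ 0.09594407,  0.00431317, -0.99539829]))
side 483.49589109473476 -0.06445319460460451 (array([0.23095888, 0.70998934, 0.88187601]), array([ 0.31157619, -0.60392402, -0.73364745]))
{'t': 0.1, 'q': array([-1.38202758e+00,  5.32770812e-02,  1.61412485e+00,  3.19191861e-05,
        1.47603524e+00, -1.18991709e-01]), 'dq': array([-5.27645015e-04, -2.53137181e-03, -3.39604967e-03, -1.30375437e-03,
       -1.73016032e-05,  7.63125272e-04]), 'effort': array([-3.23036447e-04, -3.94906354e+01, -3.71364462e+01, -1.41345463e-04,
        3.92082991e-03, -7.54295058e-06]), 'tool_pos': array([ 0.1892425 , -0.59511181,  0.24921349]), 'tool_rot': array([-3.10264893e+00, -4.81235946e-01,  5.11553753e-05]), 'contact_force': array([ 0.00828509, -0.03882944,  0.23387276]), 'wrist_torque': array([-0.02517005, -0.01918196, -0.00253783]), 'grip_force': 0.0, 'opening': 0.08520696645673381}
```

View pics/top0.png

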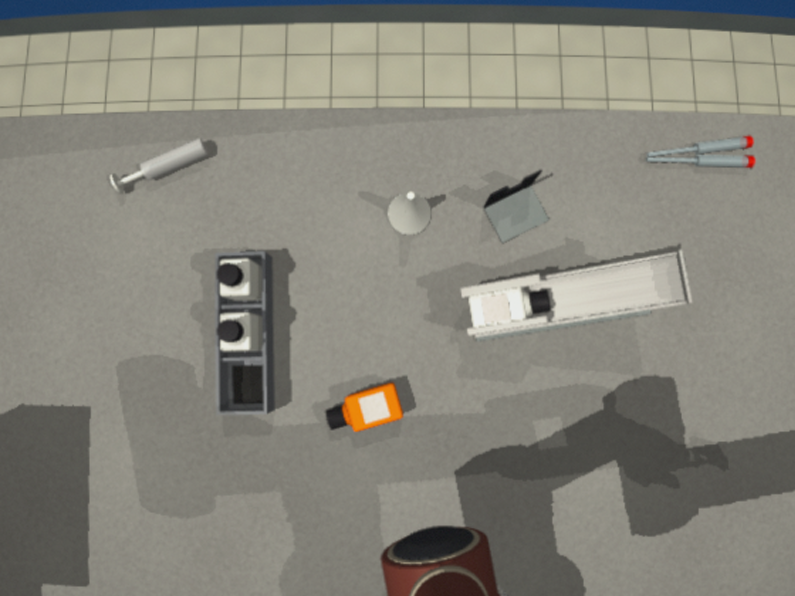

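View pics/side0.png

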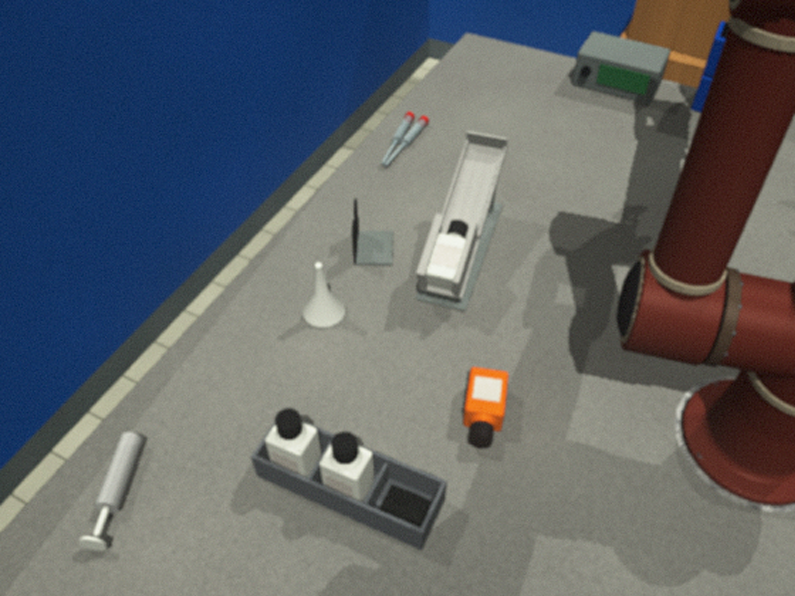

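Top view: the chute's low end is at about (465–475, 290–335) and its plate at (685, 250–303). The carrier spans (219–268, 252–412), with its near compartment empty. Next I'll enlarge both.

Run:
```python
from h import *
t=pickle.load(open('top.pkl','rb'));s=pickle.load(open('side.pkl','rb'))
A=t["img"][165:250,315:495,::-1];A=cv2.resize(A,None,fx=4.4,fy=4.4,interpolation=cv2.INTER_CUBIC)
B=np.rot90(t["img"][170:295,145:200,::-1]);B=cv2.resize(np.ascontiguousarray(B),None,fx=4,fy=4,interpolation=cv2.INTER_CUBIC)
C=np.zeros((374+220,792,3),np.uint8);C[:A.shape[0],:A.shape[1]]=A;C[374:374+220,:500]=B[:220]
cv2.imwrite('pics/c1.png',C)
A=s["img"][85:220,285:365,::-1];A=cv2.resize(A,None,fx=4.4,fy=4.4,interpolation=cv2.INTER_CUBIC)
B=s["img"][280:390,170:320,::-1];B=cv2.resize(B,None,fx=2.9,fy=2.9,interpolation=cv2.INTER_CUBIC)
C=np.zeros((594,352+435,3),np.uint8);C[:594,:352]=A[:594];C[:319,352:]=B
cv2.imwrite('pics/c2.png',C)
```

```text
(no output)
```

View pics/c1.png

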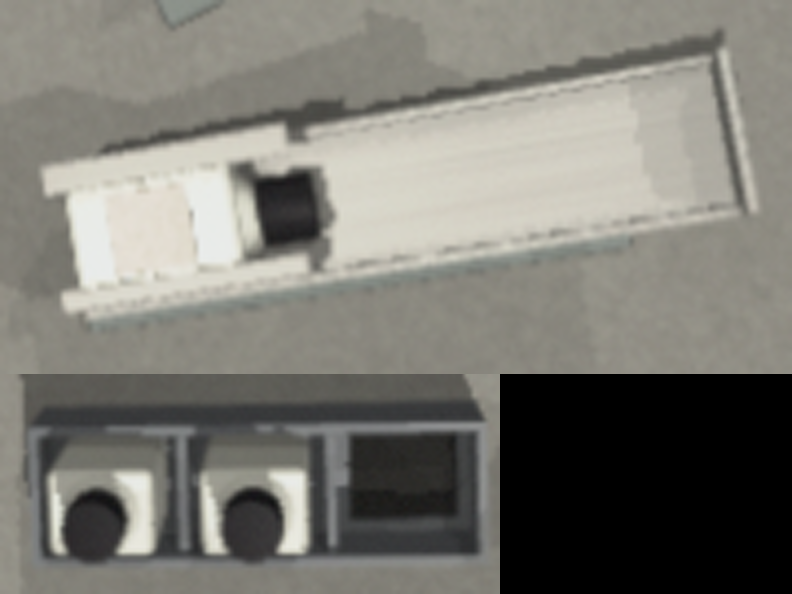

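View pics/c2.png

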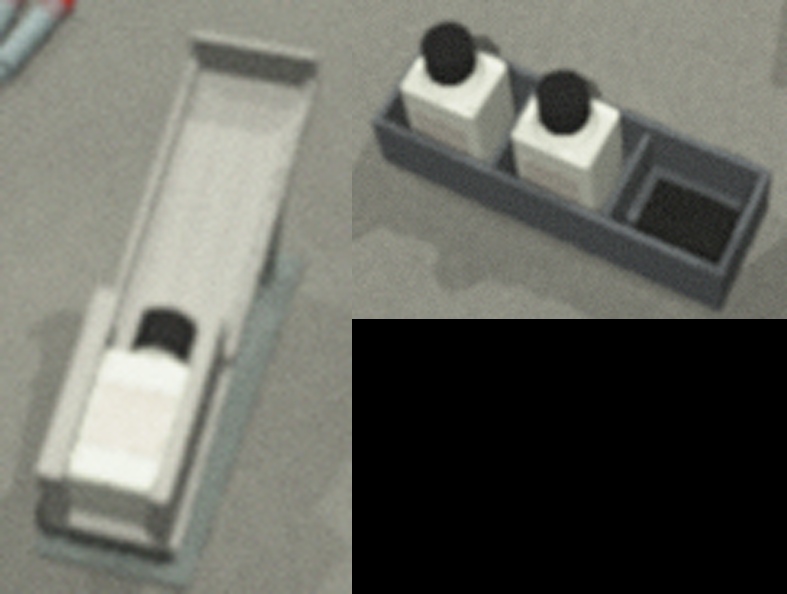

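Readings (crop pixels). In c1 the plate top corners are at (722,48) and (755,212), and the slot's low-end edges at (45,193) and (65,290). The carrier rim corners are at (32,428), (487,424), (482,556) and (40,558). In c2 the plate corners are at (195,35) and (318,57), and the rim corners at (373,122) and (772,175). I'll fit the poses from these.

```bash
cat > fit.py <<'E'
from h import *
from scipy.optimize import least_squares
t=pickle.load(open('top.pkl','rb'));s=pickle.load(open('side.pkl','rb'))
c,n=np.cos(np.radians(18)),np.sin(np.radians(18))
F=lambda x,a,h:[x,-a*c+h*n,.04+a*n+h*c]
W=lambda p,P:np.array(P)@np.array([[np.cos(p[2]),np.sin(p[2]),0],[-np.sin(p[2]),np.cos(p[2]),0],[0,0,1]])+[p[0],p[1],0]
T=lambda x,y:(315+x/4.4,165+y/4.4); S=lambda x,y:(285+x/4.4,85+y/4.4)
CT=lambda x,y:(200-(y-374)/4,170+x/4); CS=lambda x,y:(170+(x-352)/2.9,280+y/2.9)
def run(name,obs,p0,pr=True):
    def f(p):return np.concatenate([(proj(d,W(p,P))[0]-uv) for d,P,uv in obs])
    r=least_squares(f,p0,loss='soft_l1'); print(name,r.x.round(4)); print(f(r.x).reshape(-1,2).round(1).tolist()); return r.x
ch=[(t,F(-.024,112e-3,.0545),T(312,256)),(t,F(.024,112e-3,.0545),T(289,148)),
(t,F(.024,0,.048),T(69,200)),(t,F(-.024,0,.048),T(80,288)),
(t,F(0,.104,.041),T(287,180)), (t,F(0,.118,.024),T(320,208)),
(t,F(-.034,.31,.01),T(740,208)),(t,F(.034,.31,.01),T(712,58)),
(s,F(-.024,0,.048),S(155,495)),(s,F(.024,0,.048),S(70,478)),
(s,F(.034,.31,.03),S(195,38)),(s,F(-.034,.31,.03),S(318,58))]
if __name__=="__main__":
    run('chute',ch,[.45,-.05,.17])
    ca=[]
    # carrier x axis along -Y world (yaw ~ -pi/2): local x=+ -> world -Y ; local y=+ -> world +x
    for d,P,uv in [(t,[-.128,.04,.055],CT(32,428)),(t,[.128,.04,.055],CT(487,424)),(t,[.128,-.04,.055],CT(482,556)),(t,[-.128,-.04,.055],CT(40,558)),
      (s,[-.128,.04,.055],CS(0,0)),(s,[.128,-.04,.055],CS(772,175))][:4]: ca.append((d,P,uv))
    for d,P,uv in [(s,[-.128,-.04,.055],CS(373,122)),(s,[.128,-.04,.055],CS(722,272)),(s,[.128,.04,.055],CS(772,175))]: pass
    x=run('carrier top',ca,[.45,.3,-1.57])
    print(proj(s,W(x,[[a,b,.055] for a in(-.128,.128) for b in(-.04,.04)])).round(1),[CS(*q) for q in[(373,122),(772,175),(722,272)]])
    print('pad',W(x,[.084,0,.008]))
E
python3 fit.py
```

```text
chute [ 0.5318 -0.0358  0.1563]
[[-0.6, -0.2], [0.5, 1.5], [-1.4, -0.5], [-0.2, 1.5], [-0.4, 6.6], [-0.7, -0.7], [0.6, -0.8], [0.4, 0.9], [-0.1, -1.0], [-0.7, -1.6], [0.5, -0.9], [-2.0, -0.7]]
carrier top [ 0.5019  0.3338 -3.1156]
[[1.2, -0.6], [1.3, 0.4], [-1.4, 2.3], [-1.2, -1.4]]
[[176.9 319.4]
 [198.8 288.2]
 [297.4 373.8]
 [314.8 337.3]] [(177.24137931034483, 322.0689655172414), (314.82758620689657, 340.3448275862069), (297.58620689655174, 373.7931034482759)]
pad [0.41794778 0.33163809 0.008     ]
```

```bash
cat > f2.py <<'E'
from fit import *
x=run('chute',[o for i,o in enumerate(ch) if i!=4],[.53,-.036,.156])
ca=[(t,[-.128,.04,.055],CT(32,428)),(t,[.128,.04,.055],CT(487,424)),(t,[.128,-.04,.055],CT(482,556)),(t,[-.128,-.04,.055],CT(40,558)),
(s,[-.128,-.04,.055],CS(373,122)),(s,[.128,-.04,.055],CS(722,270)),(s,[.128,.04,.055],CS(772,175)),
(t,[.084+.031,-.027,.008],CT(457,520)),(t,[.084-.031,-.027,.008],CT(348,520)),(s,[.084-.031,.027,.008],CS(655,180)),(s,[.084-.031,-.027,.008],CS(636,222))]
y=run('car',ca,[.5,.33,-3.12]); print('pad',W(y,[.084,0,.008]))
print('slope h48 base top edge',W(x,F(0,0,.048)),'cap ctr at S=.125',W(x,F(0,.229,.024)))
# funnel / torch / orange rough at z=0
for nm,u,v in [('fun',409,220),('torch',517,215),('or',365,410)]: print(nm,atz(t,u/1.42,v/1.42,.0))
from scipy.spatial.transform import Rotation as R
from station import ctrl
o=ctrl.get_obs(); print(R.from_rotvec(o['tool_rot']).as_matrix().round(4))
E
python3 f2.py
```

```text
chute [ 0.5314 -0.0356  0.1567]
[[-0.6, 0.0], [0.4, 1.7], [-1.5, -0.2], [-0.3, 1.7], [-0.8, -0.5], [0.5, -0.6], [0.3, 1.1], [0.1, -0.8], [-0.6, -1.5], [0.6, -0.8], [-1.9, -0.7]]
car [ 0.5016  0.3354 -3.1141]
[[0.4, -0.5], [0.6, 0.5], [-2.0, 2.5], [-2.0, -1.3], [-0.7, -1.8], [-0.3, 1.5], [-0.2, -2.4], [0.7, 0.8], [0.4, 1.4], [1.5, -2.0], [-4.2, 6.6]]
pad [0.41765135 0.33312888 0.008     ]
slope h48 base top edge [ 0.52904168 -0.02099773  0.08565071] cap ctr at S=.125 [ 0.56419117 -0.24344618  0.13359025]
fun [0.69445957 0.06949533 0.        ]
torch [ 0.70313814 -0.11397266  0.        ]
or [0.3774029  0.14302507 0.        ]
[[ 9.530e-01  3.029e-01 -3.000e-04]
 [ 3.029e-01 -9.530e-01  1.800e-03]
 [ 3.000e-04 -1.800e-03 -1.000e+00]]
```

Request:
servo_tool --increments '[[[0,3.6,-3.4,0,0],[0,7.2,-6.8,0,0],[0,10.8,-10.2,0,0],[0,14.4,-13.6,0,0],[0,18,-17,0,0]]]'

```text
t: 0.6
tool_pos: [0.3098, -0.3771, 0.2497]
tool_rot: [-3.104, -0.481, 0.0]
contact_force: [0.8, -0.6, -0.2]
opening: 0.0121
grip_force: 0.0
```

Request:
servo_tool --increments '[[[0,3.6,-3.4,0,0],[0,7.2,-6.8,0,0],[0,10.8,-10.2,0,0],[0,14.4,-13.6,0,0],[0,18,-17,0,0]]]'

```text
t: 1.1
tool_pos: [0.4298, -0.1605, 0.2501]
tool_rot: [3.104, 0.481, 0.0]
contact_force: [0.6, -0.7, -0.3]
opening: -0.0001
grip_force: 0.0
```

Request:
servo_tool --increments '[[[0,3.6,-3.4,0,0],[0,7.2,-6.8,0,0],[0,10.8,-10.2,0,0],[0,14.2,-13.4,0,0],[0,14.2,-13.4,0,-8]]]'

```text
t: 1.6
tool_pos: [0.5252, 0.0127, 0.2496]
tool_rot: [-3.058, -0.711, 0.001]
contact_force: [-0.5, -0.7, 0.8]
opening: 0.0004
grip_force: 0.0
```

Request:
servo_tool --increments '[[[0,0,0,0,-8],[0,0,0,0,-16],[0,0,0,0,-24],[0,0,0,0,-32],[0,0,0,0,-40]]]'

```text
t: 2.1
tool_pos: [0.5238, 0.0083, 0.2497]
tool_rot: [-2.635, -1.71, 0.001]
contact_force: [0.2, -0.9, 0.3]
opening: 0.0001
grip_force: 0.0
```

Request:
servo_tool --increments '[[[0,0,0,0,-8],[0,0,0,0,-16],[0,0,0,0,-24],[0,0,0,0,-32],[0,0,0,0,-33.3]]]'

```text
t: 2.6
tool_pos: [0.5238, 0.0082, 0.2497]
tool_rot: [-2.04, -2.388, 0.001]
contact_force: [0.2, -0.8, -1.0]
opening: -0.0
grip_force: 0.0
```

Request:
servo_tool --increments '[[[0,0,0,4.5,0],[0,0,0,9,0],[0,0,0,13,0],[0,0,0,16,0],[0,0,0,17,0]]]'

```text
t: 3.1
tool_pos: [0.521, 0.0086, 0.076]
tool_rot: [-2.04, -2.381, 0.007]
contact_force: [-0.0, 0.3, -0.6]
opening: -0.0003
grip_force: 0.0
```

Request:
servo_tool --increments '[[[0,-0.6,0,0,0],[0,-0.6,0,0,0]]]'

```text
t: 3.3
tool_pos: [0.5265, 0.0015, 0.0821]
tool_rot: [2.041, 2.385, 0.002]
contact_force: [-0.5, 0.8, 0.6]
opening: 0.0003
grip_force: 0.0
```

Run:
```python
from h import *
d=snap('side');e=snap('top')
A=cv2.resize(d["img"][130:240,270:370,::-1],None,fx=4,fy=4);B=cv2.resize(e["img"][180:255,300:400,::-1],None,fx=4,fy=4)
C=np.zeros((440,800,3),np.uint8);C[:,:400]=A;C[:300,400:]=B;cv2.imwrite('pics/p1.png',C)
```

```text
(no output)
```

View pics/p1.png

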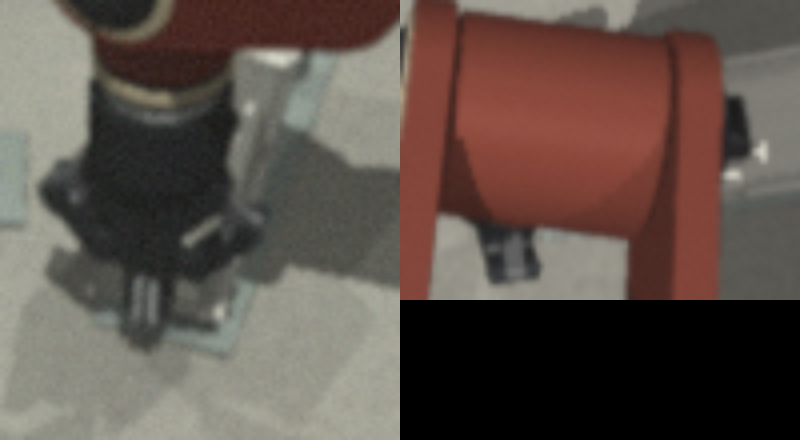

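The shut fingers are in front of the slot at the low end (about (150,300) in the crop). I'll push up along the slope.

Request:
servo_tool --increments '[[[0,-0.6,0,-0.2,0],[0,-1.2,0,-0.4,0],[0,-1.8,0,-0.6,0],[0,-2.4,0,-0.8,0],[0,-3.0,0,-1.0,0]]]'

```text
t: 3.9
tool_pos: [0.53, -0.0248, 0.0909]
tool_rot: [-2.04, -2.384, -0.009]
contact_force: [1.7, 12.1, -0.0]
opening: -0.0007
grip_force: 6.1
```

Request:
servo_tool --increments '[[[0,-0.6,0,-0.2,0],[0,-1.2,0,-0.4,0],[0,-1.8,0,-0.6,0],[0,-2.4,0,-0.8,0],[0,-3.0,0,-1.0,0]]]'

```text
t: 4.4
tool_pos: [0.5345, -0.0544, 0.1006]
tool_rot: [-2.039, -2.384, -0.009]
contact_force: [1.0, 12.4, 0.7]
opening: 0.0001
grip_force: 5.9
```

Request:
servo_tool --increments '[[[0,-0.6,0,-0.2,0],[0,-1.2,0,-0.4,0],[0,-1.8,0,-0.6,0],[0,-2.4,0,-0.8,0],[0,-3.0,0,-1.0,0]]]'

```text
t: 4.9
tool_pos: [0.539, -0.084, 0.1105]
tool_rot: [-2.039, -2.384, -0.008]
contact_force: [-0.6, 12.0, -1.1]
opening: -0.0002
grip_force: 5.7
```

Request:
servo_tool --increments '[[[0,-0.6,0,-0.2,0],[0,-1.2,0,-0.4,0],[0,-1.8,0,-0.6,0],[0,-2.4,0,-0.8,0],[0,-3.0,0,-1.0,0]]]'

```text
t: 5.4
tool_pos: [0.5439, -0.1166, 0.1209]
tool_rot: [2.041, 2.388, 0.0]
contact_force: [-0.6, 2.0, -0.3]
opening: -0.0001
grip_force: 0.6
```

Request:
servo_tool --increments '[[[0,-0.4,0,-0.13,0],[0,-0.8,0,-0.26,0],[0,-1.2,0,-0.4,0],[0,-1.5,0,-0.5,0],[0,-1.5,0,-0.5,0]]]'

```text
t: 5.9
tool_pos: [0.5462, -0.1317, 0.1256]
tool_rot: [2.042, 2.387, -0.0]
contact_force: [-0.3, -0.6, 1.2]
opening: 0.0001
grip_force: 0.2
```

Request:
servo_tool --increments '[[[0,1.5,0,0,0],[0,1.5,0,-5,0],[0,1.5,0,-10,0],[0,6,0,-12,0],[0,10,0,-12,0]]]'

```text
t: 6.4
tool_pos: [0.5324, -0.0315, 0.2509]
tool_rot: [2.038, 2.38, 0.007]
contact_force: [0.7, -0.0, -1.1]
opening: -0.0
grip_force: 0.0
```

Request:
servo_tool --increments '[[[0,5,0,0,0],[0,10,0,0,0],[0,12,0,0,0],[0,12,0,0,0]]]'

```text
t: 6.8
tool_pos: [0.5108, 0.0892, 0.2451]
tool_rot: [2.036, 2.393, 0.0]
contact_force: [0.1, 0.3, 0.0]
opening: -0.0003
grip_force: 0.0
```

Run:
```python
from h import *
d=snap('side');e=snap('top');pickle.dump((d,e),open('b.pkl','wb'))
A=cv2.resize(d["img"][85:220,285:365,::-1],None,fx=4,fy=4);B=cv2.resize(e["img"][165:250,365:475,::-1],None,fx=4,fy=4)
C=np.zeros((540,760,3),np.uint8);C[:,:320]=A;C[:340,320:]=B;cv2.imwrite('pics/p2.png',C)
```

```text
(no output)
```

View pics/p2.png

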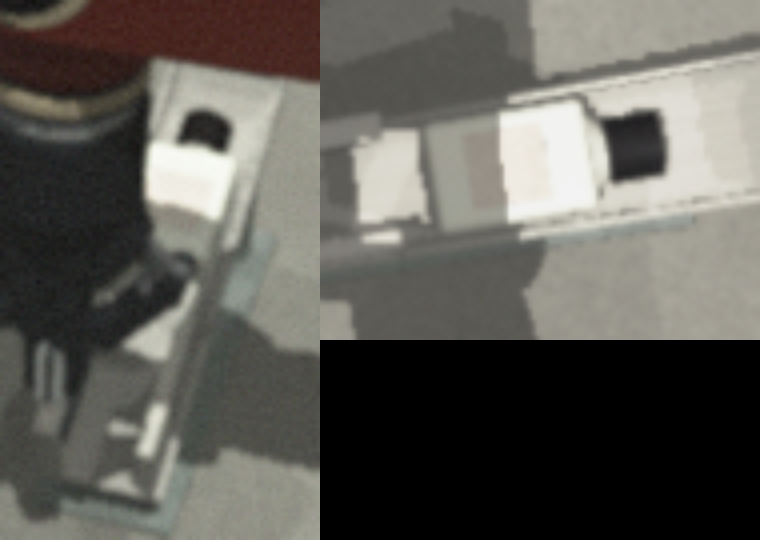

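The bottle is clear of the rails and lying in the trough, with the cap end at about (664,143) in the crop. Next I'll locate it exactly.

```bash
cat > f3.py <<'E'
from fit import *
d,e=pickle.load(open('b.pkl','rb'))
p=[.5314,-.0356,.1567]
B=lambda x,y:(365+(x-320)/4,165+y/4); A=lambda x,y:(285+x/4,85+y/4)
def run2():
  ob=[(e,0,.118,.024,B(665,143)),(e,.029,0,.048,B(427,128)),(e,-.029,0,.048,B(440,230)),(e,.029,.082,.048,B(585,100)),(e,-.029,.082,.048,B(603,205)),
  (d,.029,0,.048,A(148,202)),(d,-.029,0,.048,A(222,220))]
  def f(q):return np.concatenate([proj(D,W(p,F(q[0]+x*np.cos(q[2])+a*np.sin(q[2]),q[1]+a*np.cos(q[2])-x*np.sin(q[2]),h)))[0]-uv for D,x,a,h,uv in ob])
  r=least_squares(f,[0,.12,0],loss='soft_l1');print(r.x,f(r.x).reshape(-1,2).round(1).tolist());q=r.x
  print('mid chute',F(q[0],q[1]+.059,.024),'cap',F(q[0]+.104*np.sin(q[2]),q[1]+.104,.024),W(p,F(q[0]+.104*np.sin(q[2]),q[1]+.104,.024)))
run2()
E
python3 f3.py
```

```text
[-0.00128052  0.13297456  0.00211016] [[0.5, -0.0], [-0.7, -0.1], [1.2, 2.0], [0.5, -0.8], [1.5, 1.2], [-8.0, 9.4], [-3.3, 9.6]]
mid chute [np.float64(-0.0012805186304428334), np.float64(-0.17516225250233394), np.float64(0.12214875925624838)] cap [np.float64(-0.001061062147622912), np.float64(-0.21795979573561586), np.float64(0.136054524003121)] [ 0.56436663 -0.25105487  0.13605452]
```

Request:
servo_tool --increments '[[[6,-4.9,0,0,0],[6,-9.8,0,0,0],[6,-14.7,0,0,0],[6,-19.6,0,0,0],[6,-24.5,0,0,0]]]' --newtons 20

```text
t: 7.4
tool_pos: [0.5495, -0.1593, 0.2453]
tool_rot: [2.044, 2.385, -0.001]
contact_force: [0.6, -0.1, -0.2]
opening: 0.0601
grip_force: 0.0
```

Request:
servo_tool --increments '[[[6,-4.9,0,0,0],[6,-8,0,0,0],[6,-10,0,0,0],[6,-10,0,0,0],[6,-10,0,0,0]]]'

```text
t: 7.9
tool_pos: [0.5651, -0.2545, 0.245]
tool_rot: [-2.042, -2.386, -0.0]
contact_force: [0.8, 0.7, -0.7]
opening: 0.0601
grip_force: 0.0
```

Request:
servo_tool --increments '[[[6,0.3,0,4,0],[6,0.3,0,7,0],[6,0.3,0,9,0],[6,0.3,0,10,0],[6,0.3,0,10,0]]]'

```text
t: 8.4
tool_pos: [0.5642, -0.2499, 0.1437]
tool_rot: [-2.038, -2.387, 0.001]
contact_force: [-0.2, -0.3, 0.1]
opening: 0.0601
grip_force: 0.0
```

Request:
servo_tool --increments '[[[3,0,0,0,0],[3,0,0,0,0],[3,0,0,0,0],[3,0,0,0,0],[3,0,0,0,0]]]'

```text
t: 8.9
tool_pos: [0.5661, -0.2522, 0.1473]
tool_rot: [2.04, 2.385, 0.001]
contact_force: [-0.3, 1.6, 6.1]
opening: 0.0333
grip_force: 22.1
```

Request:
servo_tool --increments '[[[3,0,0,-1,0],[3,0,0,-2,0],[3,0,0,-4,0],[3,0,0,-6,0],[3,0,0,-8,0]]]'

```text
t: 9.4
tool_pos: [0.5647, -0.2516, 0.2261]
tool_rot: [-2.041, -2.387, 0.001]
contact_force: [-0.1, 0.2, -0.9]
opening: 0.0332
grip_force: 21.6
```

Request:
servo_tool --increments '[[[3,0,0,-3,0],[3,0,0,-6,0],[3,0,0,-8,0],[3,0,0,-8,0],[3,0,0,-8,0]]]'

```text
t: 9.9
tool_pos: [0.5648, -0.2516, 0.3051]
tool_rot: [2.042, 2.388, -0.0]
contact_force: [-0.0, 0.1, -1.7]
opening: 0.0328
grip_force: 21.7
```

Run:
```python
from h import *
d=snap('side');e=snap('top');pickle.dump((d,e),open('c.pkl','wb'))
A=cv2.resize(d["img"][20:220,250:410,::-1],None,fx=3,fy=3)
cv2.imwrite('pics/p3.png',A)
```

```text
(no output)
```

View pics/p3.png

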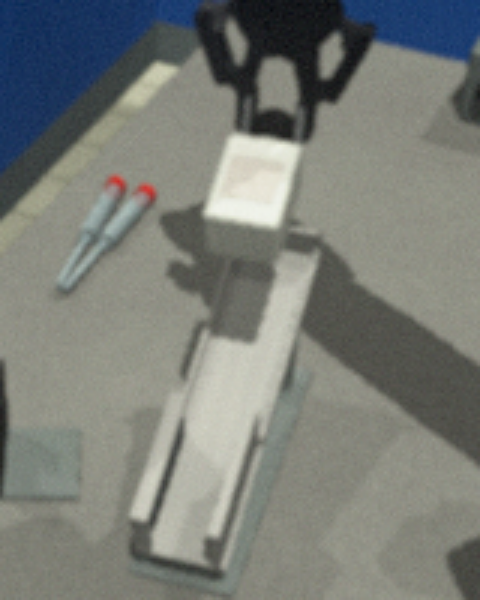

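The bottle hangs stiffly from its cap, still tilted, with the base's upper edge at about (203–283, 222–235) in the crop. I'll fit the tilt.

```bash
cat > f4.py <<'E'
from fit import *
def tilt(d,tcp,ob,z0=-.009):
  # bottle in yz plane of yaw frame; phi angle of axis from vertical; axis=(0,-sin,cos) uphill/up, top face normal=(0,cos,sin)
  def f(q):
    P=[W([tcp[0],tcp[1],.1567],np.array([x,0,tcp[2]+z0])+np.array([q[1],q[2]*0,0])+(a-.104+q[2])*np.array([0,-np.sin(q[0]),np.cos(q[0])])+h*np.array([0,np.cos(q[0]),np.sin(q[0])])) for x,a,h,_ in ob]
    return (proj(d,np.array(P))-np.array([o[3] for o in ob])).ravel()
  r=least_squares(f,[1.25,0,0],loss='soft_l1');print(r.x.round(4),np.degrees(r.x[0]),f(r.x).reshape(-1,2).round(1).tolist());return r.x
if __name__=="__main__":
  d,e=pickle.load(open('c.pkl','rb'))
  A=lambda x,y:(250+x/3,20+y/3)
  tilt(d,[.5648,-.2516,.3051],[(.029,.082,.024,A(228,137)),(-.029,.082,.024,A(303,147)),(.029,0,.024,A(203,222)),(-.029,0,.024,A(283,235)),(.029,0,-.024,A(207,246)),(-.029,0,-.024,A(282,260))])
E
python3 f4.py
```

```text
[1.0195e+00 7.0000e-04 5.6000e-03] 58.41381407423769 [[0.5, -4.1], [0.4, -3.2], [-0.1, 0.1], [-1.5, 0.4], [0.5, 1.2], [-0.3, 1.0]]
```

The bottle is tilted about 58° and held by pad friction. I'll ease the grip gradually so gravity swings it upright.

Request:
servo_tool --increments '[[[3.28,0,0,0,0],[3.28,0,0,0,0],[3.28,0,0,0,0]]]'

```text
t: 10.3
tool_pos: [0.5648, -0.2515, 0.3044]
tool_rot: [-2.041, -2.387, 0.0]
contact_force: [-0.7, 0.6, -1.6]
opening: 0.033
grip_force: 21.7
```

```bash
python3 -c "
from station import ctrl
o=ctrl.get_obs();print(o['wrist_torque'],o['contact_force'],o['grip_force'],o['opening'])"
```

```text
[-0.05260885 -0.06295677  0.01617761] [-0.74003399  0.63871359 -1.60798216] 21.67158544063568 0.03296719990628247
```

Request:
servo_tool --increments '[[[3,2.5,0,-4.3,0],[3,4.5,0,-7.5,0],[3,6,0,-9.7,0],[3,7,0,-11,0],[3,7.5,0,-11.5,0]]]'

```text
t: 10.8
tool_pos: [0.5535, -0.177, 0.422]
tool_rot: [2.039, 2.387, 0.001]
contact_force: [-0.9, -1.2, -1.3]
opening: 0.0332
grip_force: 21.7
```

Request:
servo_tool --increments '[[[3,0,0,0.5,0],[3,0,0,2,0],[3,0,0,4,0],[3,0,0,7,0],[3,0,0,11.5,0]]]'

```text
t: 11.3
tool_pos: [0.5534, -0.1783, 0.3034]
tool_rot: [2.042, 2.386, 0.0]
contact_force: [0.0, -0.7, -1.1]
opening: 0.0332
grip_force: 21.7
```

Request:
servo_tool --increments '[[[3,2.5,0,-4.3,0],[3,4.5,0,-7.5,0],[3,6,0,-9.7,0],[3,7,0,-11,0],[3,7.5,0,-11.5,0]]]'

```text
t: 11.8
tool_pos: [0.5417, -0.1032, 0.4198]
tool_rot: [-2.041, -2.387, 0.001]
contact_force: [-0.1, -0.9, -1.0]
opening: 0.0327
grip_force: 21.8
```

Request:
servo_tool --increments '[[[3,0,0,0.5,0],[3,0,0,2,0],[3,0,0,4,0],[3,0,0,7,0],[3,0,0,11.5,0]]]'

```text
t: 12.3
tool_pos: [0.5419, -0.1042, 0.3036]
tool_rot: [2.042, 2.386, 0.001]
contact_force: [-0.2, -0.5, -1.6]
opening: 0.0333
grip_force: 21.8
```

Request:
servo_tool --increments '[[[3,0,0,0,0],[3,0,0,0,0],[3,0,0,0,0]]]'

```text
t: 12.6
tool_pos: [0.5426, -0.104, 0.3075]
tool_rot: [2.04, 2.385, 0.002]
contact_force: [-0.1, -0.9, -0.1]
opening: 0.0333
grip_force: 21.7
```

Run:
```python
from h import *
from station import ctrl
o=ctrl.get_obs();print(o['wrist_torque'],o['tool_pos'])
d=snap('side');pickle.dump(d,open('d.pkl','wb'))
R=cv2.resize(d["img"][60:200,240:380,::-1],None,fx=4,fy=4)
cv2.imwrite('pics/p4.png',R)
```

```text
[-0.08239063 -0.04087285 -0.00273528] [ 0.54258223 -0.10396633  0.30750832]
```

View pics/p4.png

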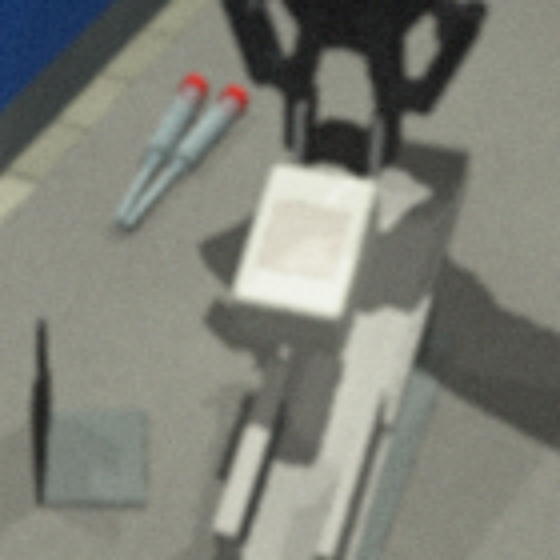

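The front face has corners (275,165), (380,180), (232,302) and (340,318). Base foreshortening suggests it has swung further. Fitting again.

Run:
```python
from f4 import *
d=pickle.load(open('d.pkl','rb'))
A=lambda x,y:(240+x/4,60+y/4)
tilt(d,[.5424,-.104,.3055],[(.029,.082,.024,A(275,167)),(-.029,.082,.024,A(380,180)),(.029,0,.024,A(232,302)),(-.029,0,.024,A(340,318))])
tilt(d,[.5424,-.104,.3055],[(.029,.082,.024,A(275,167)),(-.029,.082,.024,A(380,180)),(.029,0,.024,A(232,302)),(-.029,0,.024,A(340,318)),(-.029,0,-.024,A(333,347))])
```

```text
[ 1.163  -0.0021 -0.0079] 66.63702391013877 [[-0.5, -1.2], [0.7, 0.7], [-0.6, -0.7], [0.5, 1.0]]
[ 1.1122e+00 -4.0000e-04 -4.0000e-03] 63.72414733350377 [[-0.9, -2.1], [0.2, -0.2], [-0.8, -0.7], [0.1, 0.9], [3.1, 3.7]]
```

Jerking barely moved it: the tilt is still about 64°, so the pads hold it stiffly. I'll lever it upright by pressing the base's upper edge on the carrier's fixed outer wall while raising the cap along an arc.

Request:
servo_tool --increments '[[[3,3,0.2,0,0],[3,7,0.5,0,0],[3,12,0.9,0,0],[3,17,1.2,0,0],[3,21,1.6,0,0]]]'

```text
t: 13.15
tool_pos: [0.5255, 0.1088, 0.3088]
tool_rot: [2.038, 2.386, 0.007]
contact_force: [0.5, -0.2, -1.3]
opening: 0.0329
grip_force: 21.8
```

Request:
servo_tool --increments '[[[3,3,0.2,0,3.7],[3,5,0.3,0,7.4],[3,6,0.4,0,7.4],[3,6,0.4,0,7.4],[3,6,0.4,0,7.4]]]'

```text
t: 13.65
tool_pos: [0.5201, 0.1658, 0.3064]
tool_rot: [2.19, 2.25, 0.002]
contact_force: [0.3, 0.2, -1.2]
opening: 0.0328
grip_force: 21.8
```

Request:
servo_tool --increments '[[[3,0,0,3,0],[3,0,0,7,0],[3,0,0,11,0],[3,0,0,15,0],[3,0,0,18,0]]]'

```text
t: 14.15
tool_pos: [0.5188, 0.1647, 0.1228]
tool_rot: [-2.192, -2.249, 0.003]
contact_force: [-1.0, 0.6, -2.2]
opening: 0.0329
grip_force: 21.8
```

Request:
servo_tool --increments '[[[3,0,0,2,0],[3,0,0,3.3,0],[3,0,0,4.3,0],[3,0,0,4.3,0],[3,0,0,4.3,0]]]'

```text
t: 14.65
tool_pos: [0.5204, 0.1663, 0.0834]
tool_rot: [2.191, 2.25, 0.002]
contact_force: [-0.9, -0.5, -1.4]
opening: 0.033
grip_force: 21.8
```

Run:
```python
from h import *
d=snap('side');e=snap('top')
A=cv2.resize(d["img"][220:390,160:360,::-1],None,fx=4,fy=3.5)
cv2.imwrite('pics/p5.png',A)
```

```text
(no output)
```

View pics/p5.png

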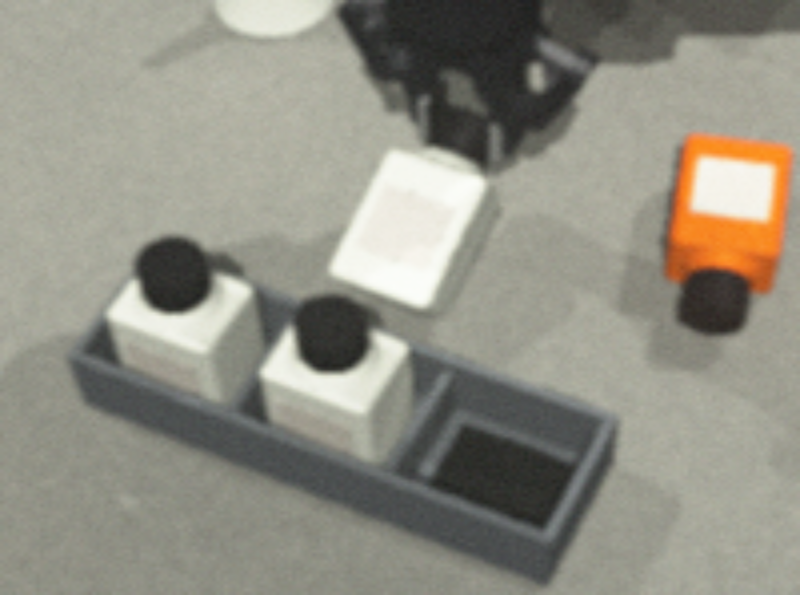

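The bottle is in front of the wall, its face corners at (393,152), (492,182), (330,272) and (432,308) in the crop. The base face is almost edge-on, which suggests a tilt near 58–60°.

Run:
```python
import f4
from f4 import *
from station import ctrl
d=snap('side')
A=lambda x,y:(160+x/4,220+y/3.5)
_W=W
f4.W=lambda p,P:_W([p[0],p[1],1.5983-np.pi/2],P)
tc=ctrl.get_obs()['tool_pos']; print(tc)
ob=[(.029,.082,.024,A(391,150)),(-.029,.082,.024,A(494,182)),(.029,0,.024,A(329,272)),(-.029,0,.024,A(432,309))]
for z0 in(-.012,-.009,-.005):
    q=f4.tilt(d,tc,ob,z0)
```

```text
[0.52052222 0.16657843 0.08379021]
[ 1.1652 -0.0043 -0.0045] 66.76199863129494 [[0.5, -1.4], [0.4, -0.6], [-0.5, 0.7], [-0.4, 0.9]]
[ 1.1545 -0.0049 -0.0057] 66.14937425423251 [[0.5, -1.5], [0.4, -0.7], [-0.5, 0.8], [-0.4, 1.0]]
[ 1.1373 -0.0056 -0.0072] 65.161905575306 [[0.4, -1.6], [0.4, -0.8], [-0.5, 0.9], [-0.3, 1.1]]
```

Request:
servo_tool --increments '[[[3,0,0,0.45,0],[3,0.5,0,0.45,0],[3,1,0,0.45,0],[3,1.5,0,0.45,0],[3,1.5,0,0.45,0]]]'

```text
t: 15.3
tool_pos: [0.5191, 0.1822, 0.0779]
tool_rot: [-2.19, -2.252, -0.0]
contact_force: [0.4, -0.1, -1.1]
opening: 0.0331
grip_force: 21.8
```

Request:
servo_tool --increments '[[[3,0.3,0,0,0],[3,0.6,0,0,0],[3,0.6,0,0,0]]]'

```text
t: 15.6
tool_pos: [0.5189, 0.1877, 0.0778]
tool_rot: [-2.191, -2.251, -0.0]
contact_force: [0.3, 0.3, -0.6]
opening: 0.0331
grip_force: 21.8
```

Request:
servo_tool --increments '[[[3,0.3,0,0,0],[3,0.3,0,0,0]]]'

```text
t: 15.8
tool_pos: [0.5191, 0.1891, 0.078]
tool_rot: [2.189, 2.25, -0.004]
contact_force: [0.8, -5.8, -0.1]
opening: 0.0333
grip_force: 21.9
```

Request:
servo_tool --increments '[[[3,0.3,0,0,0],[3,0.3,0,0,0]]]'

```text
t: 16.0
tool_pos: [0.5193, 0.1895, 0.0781]
tool_rot: [2.185, 2.248, -0.011]
contact_force: [-0.7, -15.4, 2.1]
opening: 0.033
grip_force: 22.1
```

Request:
servo_tool --increments '[[[3,0.3,0,0,0],[3,0.3,0,0,0]]]'

```text
t: 16.2
tool_pos: [0.5199, 0.1908, 0.0786]
tool_rot: [2.184, 2.245, -0.014]
contact_force: [-0.1, -22.4, 4.1]
opening: 0.0333
grip_force: 22.8
```

Request:
servo_tool --increments '[[[3,0,0,-0.6,0],[3,0,0,-1.3,0],[3,0.2,0,-1.9,0],[3,0.45,0,-2.5,0]]]'

```text
t: 16.6
tool_pos: [0.5186, 0.201, 0.1031]
tool_rot: [2.192, 2.251, -0.0]
contact_force: [-0.4, -1.0, -1.8]
opening: 0.033
grip_force: 21.4
```

```bash
cat > g.py <<'E'
from h import *
from scipy.optimize import minimize
from station import ctrl
print(ctrl.get_obs()['wrist_torque'].round(3))
E
python3 g.py
```

```text
[-0.334 -0.035 -0.005]
```

```bash
cat > g.py <<'E'
from h import *
from station import ctrl
import sys
def est(yaw=1.5983-np.pi/2,z0=-.009,a0=.108):
    o=ctrl.get_obs(); tc=o['tool_pos']; d=snap('side'); pickle.dump((d,tc),open('last.pkl','wb'))
    g=d["img"].min(2).astype(float)
    c,s=np.cos(yaw),np.sin(yaw)
    def poly(phi,dy=0,dz=0,h=.024):
        P=[]
        for x,a in((-.029,0),(.029,0),(.029,.082),(-.029,.082)):
            y=-(a-a0)*np.sin(phi)+h*np.cos(phi)+dy; z=(a-a0)*np.cos(phi)+h*np.sin(phi)+z0+dz
            P.append([tc[0]+c*x-s*y,tc[1]+s*x+c*y,tc[2]+z])
        return proj(d,np.array(P))
    best=[]
    for deg in range(-10,86,4):
      for dy in(-.006,0,.006):
       for dz in(-.006,0,.006):
        p=poly(np.radians(deg),dy,dz); m=np.zeros(g.shape,np.uint8);cv2.fillPoly(m,[np.round(p*8).astype(np.int32)],1,shift=3)
        ring=cv2.dilate(m,np.ones((9,9)))-cv2.dilate(m,np.ones((3,3)))
        if m.sum()<30: continue
        best.append((g[m>0].mean()-g[ring>0].mean(),deg,dy,dz,int(m.sum())))
    best.sort(reverse=True); 
    for b in best[:6]: print(np.round(b,3))
    print(tc,o['contact_force'].round(1))
est()
E
python3 g.py
```

```text
[ 8.6267e+01  4.6000e+01 -6.0000e-03  6.0000e-03  1.2030e+03]
[ 8.5777e+01  5.0000e+01 -6.0000e-03  6.0000e-03  1.2340e+03]
[ 8.4535e+01  5.4000e+01 -6.0000e-03  6.0000e-03  1.2480e+03]
[ 8.4136e+01  5.8000e+01 -6.0000e-03  6.0000e-03  1.2740e+03]
[ 8.271e+01  4.200e+01 -6.000e-03  6.000e-03  1.149e+03]
[ 8.2104e+01  6.2000e+01 -6.0000e-03  0.0000e+00  1.2340e+03]
[0.51855983 0.20099121 0.10308598] [-0.4 -1.  -1.8]
```

The tilt is now about 48°, so the lever works. Continuing along the arc.

Request:
servo_tool --increments '[[[3,0.7,0,-1.3,0],[3,1.7,0,-2.4,0],[3,2.6,0,-3.5,0],[3,3.7,0,-4.4,0],[3,3.7,0,-4.4,0]]]'

```text
t: 17.15
tool_pos: [0.5185, 0.2399, 0.1492]
tool_rot: [2.188, 2.252, 0.006]
contact_force: [0.9, -1.4, -0.7]
opening: 0.0333
grip_force: 20.1
```

```bash
python3 g.py
```

```text
[ 4.7501e+01  1.4000e+01 -6.0000e-03  6.0000e-03  9.1400e+02]
[ 4.5491e+01  1.8000e+01 -6.0000e-03  6.0000e-03  9.5800e+02]
[ 4.3827e+01  1.4000e+01 -6.0000e-03  0.0000e+00  8.9200e+02]
[4.3119e+01 1.0000e+01 0.0000e+00 6.0000e-03 8.2800e+02]
[ 4.2082e+01  8.2000e+01 -6.0000e-03 -6.0000e-03  1.3580e+03]
[  41.091   82.       0.       0.    1383.   ]
[0.51849939 0.23994364 0.14919792] [ 0.9 -1.4 -0.7]
```

Request:
servo_tool --increments '[[[3,0.9,0,-0.6,0],[3,1.7,0,-1.0,0],[3,2.5,0,-1.3,0],[3,2.5,0,-1.3,0],[3,2.5,0,-1.3,0]]]'

```text
t: 17.7
tool_pos: [0.5169, 0.2631, 0.1598]
tool_rot: [2.191, 2.251, -0.0]
contact_force: [-0.3, -0.6, -0.9]
opening: 0.0327
grip_force: 20.1
```

```bash
python3 g.py
```

```text
[ 3.4635e+01  8.2000e+01 -6.0000e-03  6.0000e-03  1.4640e+03]
[ 3.3404e+01  8.2000e+01 -6.0000e-03  0.0000e+00  1.4640e+03]
[3.1674e+01 8.2000e+01 0.0000e+00 6.0000e-03 1.4630e+03]
[ 3.1507e+01  7.8000e+01 -6.0000e-03  6.0000e-03  1.4680e+03]
[ 3.1456e+01  8.2000e+01 -6.0000e-03 -6.0000e-03  1.4600e+03]
[ 2.942e+01  7.800e+01 -6.000e-03  0.000e+00  1.482e+03]
[0.51692248 0.26307265 0.1597773 ] [-0.3 -0.6 -0.9]
```

Request:
servo_tool --increments '[[[3,-1.5,0,0,0],[3,-3.5,0,0,0],[3,-5.5,0,0,0],[3,-7,0,0,0],[3,-7,0,0,0]]]'

```text
t: 18.25
tool_pos: [0.5189, 0.1909, 0.1597]
tool_rot: [2.195, 2.248, -0.0]
contact_force: [-0.1, -0.5, -1.6]
opening: 0.0327
grip_force: 20.1
```

```bash
python3 g.py
```

```text
[ 2.8257e+01  7.8000e+01 -6.0000e-03 -6.0000e-03  1.2880e+03]
[ 2.7656e+01  7.0000e+01 -6.0000e-03  0.0000e+00  1.3740e+03]
[ 2.7461e+01  8.2000e+01 -6.0000e-03 -6.0000e-03  1.2440e+03]
[ 2.7457e+01  6.6000e+01 -6.0000e-03  6.0000e-03  1.3670e+03]
[ 2.7409e+01  6.2000e+01 -6.0000e-03  6.0000e-03  1.3580e+03]
[ 2.7252e+01  7.4000e+01 -6.0000e-03 -6.0000e-03  1.3550e+03]
[0.51889229 0.19089021 0.15968583] [-0.1 -0.5 -1.6]
```

Request:
servo_tool --increments '[[[3,0,0,1,0],[3,0,0,2,0],[3,0,0,3,0],[3,0,0,3.5,0],[3,0,0,3.5,0]]]'

```text
t: 18.8
tool_pos: [0.5177, 0.193, 0.1229]
tool_rot: [-2.19, -2.25, 0.004]
contact_force: [-0.6, -0.7, -1.5]
opening: 0.0332
grip_force: 20.1
```

Request:
servo_tool --increments '[[[3,0,0,0.3,0],[3,0,0,0.3,0]]]'

```text
t: 19.0
tool_pos: [0.5188, 0.193, 0.1217]
tool_rot: [-2.191, -2.251, -0.0]
contact_force: [0.4, -0.4, -0.9]
opening: 0.0331
grip_force: 20.1
```

Request:
servo_tool --increments '[[[3,0,0,0.3,0],[3,0,0,0.3,0]]]'

```text
t: 19.2
tool_pos: [0.5193, 0.193, 0.1193]
tool_rot: [2.191, 2.25, 0.002]
contact_force: [0.4, 0.7, 0.2]
opening: 0.033
grip_force: 20.2
```

Request:
servo_tool --increments '[[[3,0,0,0.2,0],[3,0,0,0.2,0]]]'

```text
t: 19.4
tool_pos: [0.5199, 0.1933, 0.1192]
tool_rot: [2.191, 2.25, 0.003]
contact_force: [-2.2, -0.5, 7.9]
opening: 0.0329
grip_force: 20.8
```

Request:
servo_tool --increments '[[[3,0,0,0.2,0],[3,0,0,0.2,0]]]'

```text
t: 19.6
tool_pos: [0.5204, 0.1936, 0.119]
tool_rot: [2.191, 2.25, 0.004]
contact_force: [-5.4, 0.0, 15.6]
opening: 0.033
grip_force: 21.5
```

Request:
servo_tool --increments '[[[3,0,0,0.2,0],[3,0,0,0.2,0]]]'

```text
t: 19.8
tool_pos: [0.5213, 0.1939, 0.1188]
tool_rot: [2.19, 2.249, 0.008]
contact_force: [-7.1, 0.2, 20.9]
opening: 0.0328
grip_force: 22.3
```

Run:
```python
from h import *
d=snap('side');e=snap('top');pickle.dump((d,e),open('e.pkl','wb'))
A=cv2.resize(d["img"][200:340,200:340,::-1],None,fx=4,fy=4)
cv2.imwrite('pics/p6.png',A)
```

```text
(no output)
```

View pics/p6.png

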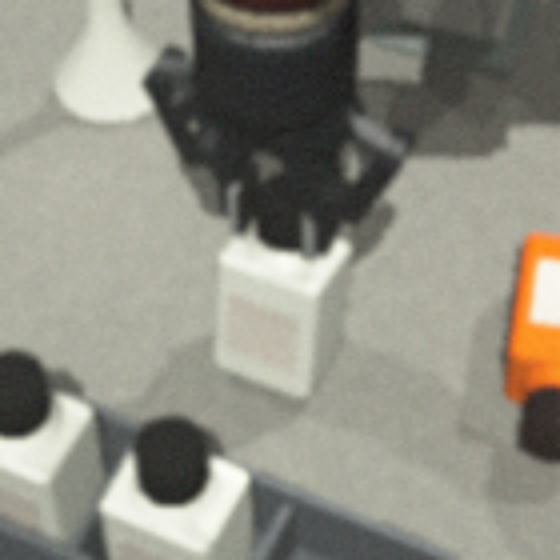

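The bottle stands upright on the bench, its body at about (218–350, 240–395) in the crop. I'll relieve the load and let go.

Request:
servo_tool --increments '[[[3,0,0,-0.4,0],[3,0,0,-0.7,0],[3,0,0,-0.7,0],[3.6,0,0,-0.7,0],[4,0,0,-0.7,0]]]'

```text
t: 20.4
tool_pos: [0.5185, 0.1928, 0.1192]
tool_rot: [-2.191, -2.25, 0.001]
contact_force: [-0.0, 0.3, -0.2]
opening: 0.04
grip_force: 0.1
```

Request:
servo_tool --increments '[[[6,0,0,0,0],[6,0,0,0,0],[6,0,0,0,0],[6,0,0,0,0],[6,0,0,0,0]]]'

```text
t: 20.9
tool_pos: [0.5188, 0.1929, 0.1198]
tool_rot: [2.191, 2.251, 0.0]
contact_force: [-0.2, 0.3, 0.3]
opening: 0.0601
grip_force: 0.0
```

Request:
servo_tool --increments '[[[6,0,0,-3,0],[6,0,0,-6,0],[6,0,0,-9,0],[8.5,0,0,-10,0],[8.5,0,0,-10,0]]]'

```text
t: 21.4
tool_pos: [0.5198, 0.1931, 0.2217]
tool_rot: [2.19, 2.249, 0.005]
contact_force: [0.5, 0.5, -0.3]
opening: 0.0846
grip_force: 0.0
```

Request:
servo_tool --increments '[[[8.5,0,0,0,8.5],[8.5,0,0,0,17],[8.5,0,0,0,25.5],[8.5,0,0,0,34],[8.5,0,0,0,42]]]'

```text
t: 21.9
tool_pos: [0.5176, 0.1926, 0.2168]
tool_rot: [-2.856, -1.307, 0.007]
contact_force: [0.6, 1.0, -0.1]
opening: 0.085
grip_force: 0.0
```

Request:
servo_tool --increments '[[[8.5,0,0,0,8.5],[8.5,0,0,0,17],[8.5,0,0,0,25.5],[8.5,0,0,0,34],[8.5,0,0,0,42]]]'

```text
t: 22.4
tool_pos: [0.5176, 0.1926, 0.2168]
tool_rot: [3.135, 0.197, -0.007]
contact_force: [-0.1, 0.4, -0.3]
opening: 0.0847
grip_force: 0.0
```

Request:
servo_tool --increments '[[[8.5,0,0,0,6],[8.5,0,0,0,6],[8.5,0,0,0,6]]]'

```text
t: 22.7
tool_pos: [0.5181, 0.1927, 0.2179]
tool_rot: [3.141, 0.046, -0.004]
contact_force: [-0.5, 0.9, 0.8]
opening: 0.0847
grip_force: 0.0
```

Run:
```python
from h import *
from station import ctrl
o=ctrl.get_obs();print(o['tool_pos'],o['q'])
d=snap('side');g=d['img'].max(2)
# black cap blob under gripper: candidates upright at (x,y): compare dark cap-top & bright body
best=[]
yaw=.0275;c,s=np.cos(yaw),np.sin(yaw)
def hull(x,y,z0,z1):
    P=[[x+c*a-s*b,y+s*a+c*b,z] for a in(-.029,.029) for b in(-.024,.024) for z in(z0,z1)]
    p=proj(d,np.array(P));m=np.zeros(g.shape,np.uint8);cv2.fillConvexPoly(m,cv2.convexHull(np.round(p*8).astype(np.int32)),1,shift=3);return m
gm=d['img'].min(2).astype(float)
for x in np.arange(.50,.541,.003):
  for y in np.arange(.175,.213,.003):
    m=hull(x,y,0,.082);r=cv2.dilate(m,np.ones((7,7)))-m; best.append((gm[m>0].mean()-gm[r>0].mean(),x,y))
best.sort(reverse=True);print(np.round(best[:5],3))
```

```text
[0.5180603  0.1927101  0.21794513] [ 2.21488031e-01 -9.59237639e-02  1.81371165e+00 -2.24180535e-05
  1.42659736e+00  1.76330862e+00]
[[21.243  0.521  0.208]
 [20.659  0.521  0.205]
 [20.409  0.524  0.205]
 [20.377  0.521  0.211]
 [20.206  0.524  0.211]]
```

Run:
```python
from h import *
d,e=pickle.load(open('e.pkl','rb'))
for x,y,z in((303,395,0),(217,368,0),(219,252,.082),(310,281,.082),(350,240,.082)): print(atz(d,200+x/4,200+y/4,z).round(4))
```

```text
[0.4963 0.2176 0.    ]
[0.5454 0.2235 0.    ]
[0.5495 0.2068 0.082 ]
[0.4995 0.2019 0.082 ]
[0.493  0.1696 0.082 ]
```

Request:
servo_tool --increments '[[[8.5,0,0,4,0],[8.5,0,0,8,0],[8.5,0,0,11,0],[8.5,0,0,13,0],[8.5,0,0,14.1,0]]]'

```text
t: 23.25
tool_pos: [0.5171, 0.1925, 0.0759]
tool_rot: [3.14, 0.044, -0.007]
contact_force: [-0.6, -0.8, 0.8]
opening: 0.0849
grip_force: 0.0
```

Request:
servo_tool --increments '[[[7,0,0,0,0],[6.5,0,0,0,0],[6,0,0,0,0],[5.7,0,0,0,0],[5.7,0,0,0,0]]]' --newtons 25

```text
t: 23.75
tool_pos: [0.5197, 0.1932, 0.0801]
tool_rot: [-3.141, -0.042, -0.004]
contact_force: [0.1, 1.6, 1.0]
opening: 0.0569
grip_force: 0.4
```

Request:
servo_tool --increments '[[[6,0,-0.2,0,0],[6,0,-0.4,0,0],[5.7,0,-0.4,0,0],[5.4,0,-0.4,0,0],[5.4,0,-0.4,0,0]]]'

```text
t: 24.25
tool_pos: [0.5188, 0.1971, 0.0789]
tool_rot: [-3.141, -0.042, -0.0]
contact_force: [-0.3, 1.6, 0.5]
opening: 0.0538
grip_force: 0.6
```

Request:
servo_tool --increments '[[[5.2,0,0,0,0],[5.1,0,0,0,0],[5.0,0,0,0,0],[5,0,0,0,0]]]'

```text
t: 24.65
tool_pos: [0.5188, 0.197, 0.079]
tool_rot: [-3.141, -0.042, -0.0]
contact_force: [-0.2, 0.9, 1.6]
opening: 0.0499
grip_force: 4.8
```

Request:
servo_tool --increments '[[[4.9,0,0,0,0],[4.8,0,0,0,0],[4.5,0,0,0,0],[4.5,0,0,0,0],[4.5,0,0,0,0]]]' --newtons 30

```text
t: 25.15
tool_pos: [0.5189, 0.1971, 0.0792]
tool_rot: [-3.141, -0.042, -0.001]
contact_force: [-0.5, 2.9, 4.6]
opening: 0.0488
grip_force: 30.3
```

Request:
servo_tool --increments '[[[4.5,0,0,-1,0],[4.5,0,0,-3,0],[4.5,0,0,-6,0],[4.5,0,0,-9,0],[4.5,0,0,-9,0]]]'

```text
t: 25.65
tool_pos: [0.5212, 0.1969, 0.1738]
tool_rot: [-3.141, -0.042, -0.013]
contact_force: [0.6, 0.2, -0.9]
opening: 0.049
grip_force: 30.5
```

Request:
servo_tool --increments '[[[4.5,-2,0,0,0],[4.5,-5,0,0,0],[4.5,-8,0,0,0],[4.5,-9.8,0,0,0],[4.5,-9.8,0,0,0]]]'

```text
t: 26.15
tool_pos: [0.4181, 0.1937, 0.1666]
tool_rot: [3.14, 0.043, -0.005]
contact_force: [1.0, -0.2, -1.1]
opening: 0.0486
grip_force: 30.5
```

Request:
servo_tool --increments '[[[4.5,0,-3,0,0],[4.5,0,-7,0,0],[4.5,0,-11,0,0],[4.5,0,-13.6,0,0],[4.5,0,-13.6,0,0]]]'

```text
t: 26.65
tool_pos: [0.4173, 0.3323, 0.1678]
tool_rot: [3.141, 0.047, -0.001]
contact_force: [-0.2, -0.8, -0.5]
opening: 0.0487
grip_force: 30.8
```

Request:
servo_tool --increments '[[[4.5,0,0,0,0],[4.5,0,0,0,0]]]'

```text
t: 26.85
tool_pos: [0.4173, 0.3292, 0.168]
tool_rot: [3.14, 0.041, -0.001]
contact_force: [-0.0, 0.6, -0.6]
opening: 0.0492
grip_force: 30.8
```

Run:
```python
from h import *
from station import ctrl
o=ctrl.get_obs();print(o['tool_pos'],o['tool_rot'],o['grip_force'],o['wrist_torque'])
d=snap('side')
gm=d['img'].min(2).astype(float);best=[]
yaw=.027;c,s=np.cos(yaw),np.sin(yaw);x0,y0,zz=o['tool_pos']; b0=zz-.079
def hull(x,y,z0,z1):
    P=[[x+c*a-s*b,y+s*a+c*b,z] for a in(-.029,.029) for b in(-.024,.024) for z in(z0,z1)]
    p=proj(d,np.array(P));m=np.zeros(gm.shape,np.uint8);cv2.fillConvexPoly(m,cv2.convexHull(np.round(p*8).astype(np.int32)),1,shift=3);return m
for dx in np.arange(-.015,.0151,.003):
  for dy in np.arange(-.012,.013,.003):
    m=hull(x0+dx,y0+dy,b0,b0+.05);r=cv2.dilate(m,np.ones((7,7)))-m;n=np.zeros_like(m);n[:]=r
    best.append((gm[m>0].mean()-gm[r>0].mean(),dx,dy))
best.sort(reverse=True);print(np.round(best[:5],3))
```

```text
[0.4172902  0.32921003 0.16799283] [ 3.14007901e+00  4.06199045e-02 -1.39365742e-03] 30.812331934575923 [ 0.02950673 -0.01820327 -0.04965022]
[[ 5.0146e+01 -6.0000e-03  3.0000e-03]
 [ 4.8684e+01 -6.0000e-03  6.0000e-03]
 [ 4.8426e+01 -9.0000e-03  6.0000e-03]
 [ 4.8333e+01 -9.0000e-03  3.0000e-03]
 [ 4.5213e+01 -9.0000e-03  9.0000e-03]]
```

Request:
servo_tool --increments '[[[4.5,0,-0.2,1.5,0],[4.5,0,-0.2,3,0],[4.5,0,-0.2,4.5,0],[4.5,0,-0.2,5.5,0],[4.5,0,-0.2,5.5,0]]]'

```text
t: 27.4
tool_pos: [0.4155, 0.3312, 0.1108]
tool_rot: [3.139, 0.042, -0.007]
contact_force: [-0.6, -0.4, -1.6]
opening: 0.0486
grip_force: 30.8
```

Request:
servo_tool --increments '[[[4.5,0,0,0.5,0],[4.5,0,0,1,0],[4.5,0,0,1.4,0],[4.5,0,0,1.7,0],[4.5,0,0,1.7,0]]]'

```text
t: 27.9
tool_pos: [0.4168, 0.3321, 0.0964]
tool_rot: [3.141, 0.042, -0.001]
contact_force: [-0.0, -0.2, -2.7]
opening: 0.0483
grip_force: 30.8
```

Request:
servo_tool --increments '[[[4.5,0,0,0.2,0],[4.5,0,0,0.4,0],[4.5,0,0,0.6,0],[4.5,0,0,0.6,0]]]'

```text
t: 28.3
tool_pos: [0.4169, 0.3321, 0.0905]
tool_rot: [3.141, 0.042, -0.001]
contact_force: [0.1, 0.1, -0.9]
opening: 0.049
grip_force: 30.8
```

Request:
servo_tool --increments '[[[4.5,0,0,0.2,0],[4.5,0,0,0.2,0]]]'

```text
t: 28.5
tool_pos: [0.4169, 0.3321, 0.0885]
tool_rot: [3.141, 0.042, -0.001]
contact_force: [0.5, 0.3, -1.6]
opening: 0.0489
grip_force: 30.8
```

Request:
servo_tool --increments '[[[4.5,0,0,0.2,0],[4.5,0,0,0.2,0]]]'

```text
t: 28.7
tool_pos: [0.4173, 0.3324, 0.0872]
tool_rot: [-3.141, -0.042, -0.001]
contact_force: [-0.1, 0.6, 1.7]
opening: 0.0488
grip_force: 30.8
```

Request:
servo_tool --increments '[[[4.5,0,0,0.1,0],[4.5,0,0,0.1,0]]]'

```text
t: 28.9
tool_pos: [0.4176, 0.3325, 0.0871]
tool_rot: [-3.141, -0.042, -0.001]
contact_force: [-2.2, -1.3, 5.6]
opening: 0.0484
grip_force: 30.5
```

Request:
servo_tool --increments '[[[4.9,0,0,0,0],[5,0,0,0,0],[5.2,0,0,0,0],[5.5,0,0,0,0],[6,0,0,0,0]]]'

```text
t: 29.4
tool_pos: [0.4168, 0.3321, 0.0854]
tool_rot: [3.141, 0.042, -0.001]
contact_force: [1.1, 0.1, -0.9]
opening: 0.0597
grip_force: 0.2
```

Request:
servo_tool --increments '[[[7,0,0,0,0],[7.5,0,0,0,0],[7.5,0,0,0,0],[7.5,0,0,0,0]]]'

```text
t: 29.8
tool_pos: [0.417, 0.3322, 0.0857]
tool_rot: [3.141, 0.042, -0.0]
contact_force: [-0.3, 0.4, 0.3]
opening: 0.0748
grip_force: 0.0
```

Request:
servo_tool --increments '[[[7.5,0,0,-2,0],[7.5,0,0,-5,0],[7.5,0,0,-9,0],[7.5,0,0,-13,0],[7.5,0,0,-17,0]]]'

```text
t: 30.3
tool_pos: [0.4168, 0.332, 0.2573]
tool_rot: [3.141, 0.042, -0.0]
contact_force: [0.7, 0.1, -0.6]
opening: 0.0754
grip_force: 0.0
```

Request:
servo_tool --increments '[[[7.5,0,5,0,0],[7.5,0,10,0,0],[7.5,0,15,0,0],[7.5,0,15,0,0],[7.5,0,15,0,0]]]'

```text
t: 30.8
tool_pos: [0.4212, 0.1814, 0.256]
tool_rot: [-3.141, -0.038, -0.001]
contact_force: [-0.1, 0.4, 1.2]
opening: 0.0752
grip_force: 0.0
```

Run:
```python
from fit import *
from station import ctrl
from itertools import product
y=[.5016,.3354,-3.1141]
for n in('side','top'):
    d=snap(n);pickle.dump(d,open('fin_%s.pkl'%n,'wb'))
    im=d['img'].astype(int);mx=im.max(2)
    # cap blobs: dark; find connected dark regions near projected cap tops at 3 compartments (fits vs expected)
    for k in(-.084,0,.084):
        u=proj(d,W(y,[k,0,.008+.104]))[0]
        x0,y0=int(u[0])-14,int(u[1])-14
        m=(mx[y0:y0+29,x0:x0+29]<45).astype(np.uint8)
        nn,lab,st,ce=cv2.connectedComponentsWithStats(m)
        if nn>1:
            i=1+np.argmax(st[1:,4]);print(n,k,'expected',u.round(1),'cap',(ce[i]+[x0,y0]).round(1),st[i,4], atz(d,*(ce[i]+[x0,y0]),.112).round(4))
print(ctrl.get_obs()['t'],ctrl.get_obs()['tool_pos'],ctrl.get_obs()['contact_force'].round(1))
```

```text
side -0.084 expected [203.2 296.7] cap [204.1 303.8] 64 [0.5755 0.3499 0.112 ]
side 0 expected [242.7 313.6] cap [243.2 321.2] 57 [0.493  0.3485 0.112 ]
side 0.084 expected [284.6 331.4] cap [284.5 341.4] 56 [0.409  0.3505 0.112 ]
top -0.084 expected [162. 194.] cap [167.1 194.9] 37 [0.5836 0.3267 0.112 ]
top 0 expected [162.1 233.8] cap [167.7 233.3] 43 [0.5027 0.3236 0.112 ]
30.9 [0.42103362 0.18285653 0.25586793] [-0.2 -0.3  0.4]
```

```bash
python3 -c "
from station import ctrl
print(ctrl.finish_job())"
```

```text
the job is handed in; nothing more can be done
None
```

The job is handed in at about 31 s with no score shown: the bottle was pushed clear, stood on the bench, regripped and set on the pad, and its cap lines up with the other two in the side view (the top view didn't pick it up).

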